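# Tip the kit carton onto its base and push it home in the corner stop

### The job

The large kit carton has been left standing on its long side, with its lid facing the robot. Push it over, away from the robot, so that it lies flat on its base with the lid on top; then push it along the worktop until it sits snugly in the aluminium corner stop, its long side against the long upstand and its right-hand end against the short one. Only push with the fingers: do not grip or lift the carton, and leave the other things where they stand.

Things in the scene. Friction and masses are not known exactly. Their poses are not given: they have to be found in the camera images.
- carton: large closed kit carton, pale printed card, 85 x 126 x 50 mm (own x, y, z), about 0.12 kg. Origin: centre of its base (underside); z points from base to lid. At the start it stands on a long side, 85 mm tall, 50 mm thick: x up, z level towards the robot, origin 42.5 mm up. Lying flat, x points away from the robot, y to the left, origin at worktop height
- carton_lid (a point): centre of the carton's lid face, 50 mm from its origin along its z. A push near the upper edge of this face, away from the robot, tips the carton over its far lower edge: beyond a lean of about 30 degrees it falls flat by itself
- corner_stop: fixed aluminium corner stop: two upright walls 30 mm high, 4 mm thick, at right angles, low flanges outside. Origin: the inner corner at worktop height; x points away from the robot, y to the left (turned up to 11 degrees). Inner face of the long wall: plane x = 0, y from 0 to 140 mm; of the short wall: plane y = 0, x from -70 mm to 0
- home (a point): where the carton's origin (centre of its base) lies when it is home in the corner stop, touching both walls: x = -42.5, y = 63 mm in the stop's frame, at worktop height; the axes are the stop's, and the carton's x and y then lie along them
- small_carton: bystander: a smaller closed carton, 63 x 90 x 47 mm, lying flat to the right of the corner stop; origin at the centre of its underside
- tall_bottle: bystander: screw-cap bottle, 40 mm in diameter, 85 mm tall, to the right of the carton; origin at the centre of its underside
- short_bottle: bystander: screw-cap bottle, 30 mm in diameter, 52 mm tall, to the left of the carton's way; origin at the centre of its underside
- short_bottle_2: bystander: screw-cap bottle, 30 mm in diameter, 52 mm tall, at the right, in front of the small carton; origin at the centre of its underside

How it is judged:
By the outcome, as a careful person would: the job done as asked, in the order asked, and still so for the second after the job is handed in, with the robot touching nothing.
It also fails if it takes over 48 s, if anything falls off the work surface, if the arm or the gripper's body presses on something with over 40 N, if the wrist force passes 120 N, or if a joint passes its speed limit or range.

### The arm

A 7-joint arm with a two-finger parallel gripper is mounted at the origin on a cart in front of the work surface, level with it; the furniture and walls round the work are solid. World frame = base frame: x ahead of the robot, y to its left, z up, the work surface at z = 0. Lengths are in m, angles in rad, forces in N, time in s.
With the tool pointing down it reaches from about 0.425 to 0.875 m from the base axis. Payload 4.7 kg.
Tool frame: the origin (TCP) lies between the finger pads; the fingertips stand 14 mm ahead of it and the grasp point (between the pads) lies 5 mm behind it (r.nose_length is the distance from the TCP to the fingertips, in m); z points along the fingers, y is the line along which they close (so a half turn about z gives the same grasp; the last joint's range is limited). The gripper opens to 85 mm and grips with 20 to 120 N. Pads are 22 mm wide; open, the fingers measure 114 mm over their backs; the gripper's body (76 mm by 85 mm) begins 54 mm behind the grasp point. The pads swing forward as they close: fully open they stand 13 mm farther back than shut.
Start: joints at [-1.186, 0.321, -0.07, 1.45, 0.023, 1.371, -0.057], TCP at [0.236, 0.606, 0.245] pointing down, gripper open.
Joint ranges: [-2.86, 2.86], [-0.3, 2.09], [-1.38, 1.24], [0.06, 2.45], [-1.56, 4.7], [0.09, 2.05], [-2.69, 2.69]. Speed limits (rad/s): [2.57, 2.57, 3.14, 3.14, 3.14, 3.14, 3.14].

### API

Orientations are given as a unit quaternion [x, y, z, w].
In Python, from plant import r gives the robot as it stands. The module is installed in compiled form; this text tells all that it offers.
- The arm moves only by the tool step_arm, never from a script. Its argument "increments" is one flat list of numbers, 5 for each row, row after row: the shift along the tool's x, y, z in m, then the turn about the tool's z in degrees, then the opening, from 0 (shut) to 1 (fully open). A call has 1 to 10 rows; each row is the pose to reach, as a shift and turn from the pose commanded when the call began, along the tool's axes at that moment; what a row does not reach only later rows make up. A row lasts 1/8 s, in which the tool goes at most 62.5 mm and 10.7 degrees, less where a joint would pass 70% of its speed; a pose out of reach is approached as far as the arm can. A call with a gripper value outside its range is refused whole. The fingers move at their own pace and stop on an object; "force" is the grip in N (left out, the last holds). Time passes only in rows, so rows that repeat a pose let the fingers close. It gives the time, the measured TCP pose, the force, the opening and the grip force at its end, in the units of the state.
- r.read_state(): the state, without advancing time (a new reading comes with each control period).
- r.camera(name): name is "scene" or "top"; returns (picture, depth): 400x640x3 uint8, red, green, blue; 400x640 float32, m along the optical axis (not along the pixel's ray), 0 where there is no reading.
- r.camera_params(name): a dict with "fx", "fy", "cx", "cy" (pixels), "origin" and "orientation" of the camera in the world. Camera axes: x right, y up, looking along -z (the intrinsics and any distortion apply to the point x, -y, -z); pixel columns grow to the right and rows downward; lengths in m; the calibration is good to about 2 mm. A picture is of the moment at which its call begins. camera_params takes no time and is no camera call.
- r.close_job(): hands the job in; it is judged then, once.
The state is a dict: "time_s": time; "q": joint angles; "dq": joint speeds; "joint_efforts": joint torques, N m; "position": TCP position; "ee_rot": TCP orientation; "ft_force": force on the tool from outside, world axes, zero at the start; "torque": the same for the moment, N m; "gripper_width": opening from 0.0 (shut) to 1.0 (fully open); "grip_force": force on a finger pad.
Only numpy, scipy, OpenCV 4.12 (cv2) and the standard library are available. Lean on these libraries where they do the work, as an engineer would, in place of code of your own. Each camera call takes 0.05 s, during which the arm holds its last target. There are 200 camera calls.

## Working session

There is one attempt and no reset: what is moved stays moved. The work goes in short steps, Python scripts to look and compute and a tool call to move; the robot and the scene stay as the last step left them, time stands still between calls to the robot, and variables do not carry over. Pictures are saved under pics/ and viewed, at most 10 in all, crops included, and the job is handed in when it is done.

Besides the shell and the picture viewer there is one more tool, called after "Request:" in YAML: its name, and indented under it one key for each argument. step_arm: Moves the arm, as the interface text tells. Its arguments: {"type":"object","properties":{"increments":{"type":"array"},"force":{"type":"number"}},"required":["increments"]}

```bash
mkdir -p pics
cat > h.py <<'E'
import numpy as np, cv2
from scipy.spatial.transform import Rotation as R
from plant import r
def cloud(name):
    im,d=r.camera(name); p=r.camera_params(name)
    v,u=np.mgrid[0:400,0:640]
    c=np.stack([(u-p["cx"])/p["fx"]*d,-(v-p["cy"])/p["fy"]*d,-d],-1)
    w=c@R.from_quat(p["orientation"]).as_matrix().T+np.array(p["origin"])
    w[d==0]=np.nan
    return im,w
E
python3 - <<'E'
from h import *
for n in("scene","top"):
    im,w=cloud(n); cv2.imwrite(f"pics/{n}0.png",im[...,::-1]); np.save(n+"0.npy",w); print(r.camera_params(n))
s=r.read_state(); print(s["time_s"],s["position"],s["ee_rot"],R.from_quat(s["ee_rot"]).as_matrix().round(3),s["ft_force"],r.nose_length)
E
```

```text
{'fx': 459.7612667688997, 'fy': 459.7612667688997, 'cx': 327.74416399256705, 'cy': 194.35406499173493, 'origin': array([ 0.10606293, -0.65508382,  0.73482273]), 'orientation': array([ 0.4452168 , -0.13529428, -0.26600446,  0.84422692])}
{'fx': 381.4682456996271, 'fy': 381.4682456996271, 'cx': 319.8334585030501, 'cy': 204.156947845973, 'origin': array([0.5043149 , 0.10578342, 1.03752863]), 'orientation': array([-0.05136507,  0.04116212,  0.71522784, -0.69578477])}
0.1 [0.23541613 0.605389   0.24433381] [ 1.84340535e-01  9.82862062e-01 -8.49984621e-04 -1.12719944e-04] [[-0.932  0.362 -0.001]
 [ 0.362  0.932 -0.002]
 [-0.    -0.002 -1.   ]] [ 0.4076227  -0.40010411 -0.55868402] 0.014
```

View pics/scene0.png

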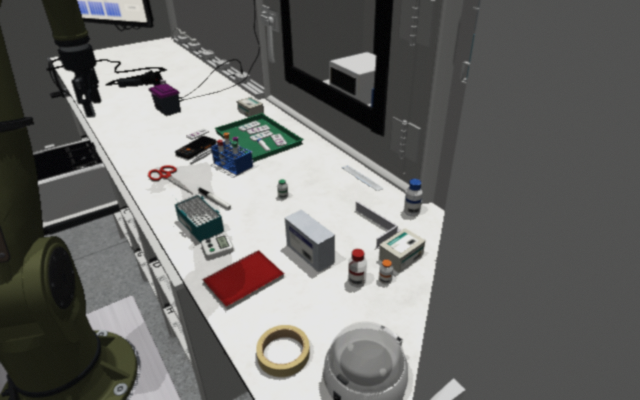

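View pics/top0.png

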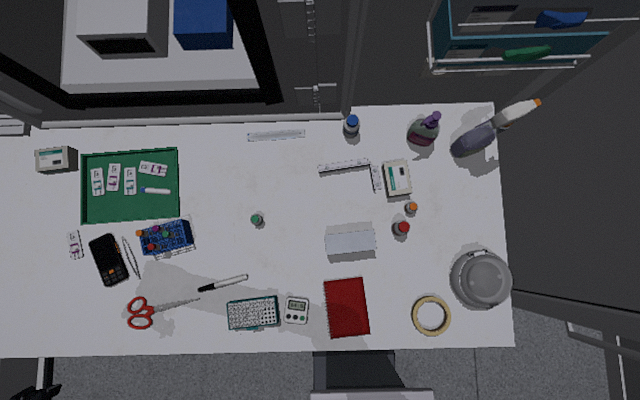

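The carton stands at top-view px (350,240). The stop's long wall runs from (320,168) to (369,160) and its short wall is at (376,177). The bottles are at (401,228), (411,208) and (257,220), and the small carton at (397,178).

Run:
```python
from h import *
im=cv2.imread("pics/top0.png")[140:270,240:440]; cv2.imwrite("pics/c0.png",cv2.resize(im,None,fx=4,fy=4,interpolation=cv2.INTER_CUBIC)[:600])
for n in("top","scene"):
    w=np.load(n+"0.npy").reshape(-1,3)
    f=lambda x0,x1,y0,y1,z0,z1:w[(w[:,0]>x0)&(w[:,0]<x1)&(w[:,1]>y0)&(w[:,1]<y1)&(w[:,2]>z0)&(w[:,2]<z1)]
    tab=f(.4,.8,-.2,.2,-.02,.015); print(n,"table z",np.median(tab[:,2]))
    hi=f(.3,.85,-.3,.3,.012,.15)
    g=np.zeros((600,700),np.uint8); ij=((hi[:,:2]-[.3,-.3])*1000).astype(int); g[ij[:,0],ij[:,1]]=255
    g=cv2.morphologyEx(g,cv2.MORPH_CLOSE,np.ones((7,7)))
    k,l,st,_=cv2.connectedComponentsWithStats(g)
    lab=l[ij[:,0],ij[:,1]]
    for i in range(1,k):
        q=hi[lab==i]
        if len(q)<15: continue
        t=q[q[:,2]>np.percentile(q[:,2],90)-.008]
        b=cv2.minAreaRect(t[:,:2].astype(np.float32))
        print(len(q),"rng",q.min(0).round(3),q.max(0).round(3),"toprect",np.round(b[0],3),np.round(b[1],3),round(b[2],1),"zt",np.median(t[:,2]).round(3))
```

```text
top table z -0.0003556902240562376
501 rng [ 0.3   -0.208  0.012] [ 0.389 -0.11   0.03 ] toprect [ 0.344 -0.159] [0.088 0.098] 0.0 zt 0.024
606 rng [0.3   0.    0.012] [0.441 0.116 0.018] toprect [0.368 0.058] [0.143 0.104] 5.7 zt 0.013
764 rng [0.324 0.235 0.012] [0.402 0.3   0.077] toprect [0.364 0.27 ] [0.076 0.064] 4.3 zt 0.054
548 rng [0.326 0.159 0.012] [0.396 0.22  0.021] toprect [0.361 0.19 ] [0.06  0.065] 81.1 zt 0.016
2229 rng [ 0.356 -0.3    0.017] [ 0.507 -0.215  0.107] toprect [ 0.432 -0.269] [0.062 0.102] 89.7 zt 0.1
1014 rng [ 0.504 -0.016  0.024] [0.562 0.11  0.09 ] toprect [0.533 0.046] [0.05  0.125] 4.8 zt 0.084
239 rng [ 0.548 -0.108  0.012] [ 0.587 -0.069  0.088] toprect [ 0.568 -0.089] [0.025 0.026] 46.0 zt 0.084
113 rng [0.586 0.276 0.014] [0.615 0.299 0.054] toprect [0.6   0.291] [0.019 0.018] 45.8 zt 0.051
124 rng [ 0.607 -0.133  0.014] [ 0.635 -0.107  0.056] toprect [ 0.622 -0.122] [0.019 0.018] 43.6 zt 0.051
893 rng [ 0.652 -0.123  0.012] [ 0.747 -0.051  0.051] toprect [ 0.7   -0.088] [0.09  0.063] 7.2 zt 0.046
206 rng [ 0.674 -0.028  0.012] [0.746 0.121 0.0
[... 1029 characters left out ...]
1 -0.02   0.012] [0.563 0.111 0.09 ] toprect [0.532 0.047] [0.052 0.129] 5.9 zt 0.085
560 rng [ 0.546 -0.11   0.012] [ 0.585 -0.071  0.088] toprect [ 0.566 -0.091] [0.027 0.026] 63.3 zt 0.084
157 rng [0.585 0.272 0.013] [0.614 0.3   0.055] toprect [0.599 0.288] [0.019 0.021] 13.6 zt 0.052
245 rng [ 0.605 -0.137  0.012] [ 0.633 -0.11   0.055] toprect [ 0.62  -0.122] [0.019 0.021] 65.2 zt 0.051
1174 rng [ 0.65  -0.125  0.012] [ 0.749 -0.05   0.051] toprect [ 0.7   -0.087] [0.094 0.065] 7.7 zt 0.046
412 rng [ 0.672 -0.031  0.012] [0.747 0.121 0.033] toprect [0.73  0.034] [0.162 0.067] 70.1 zt 0.028
457 rng [0.82  0.007 0.013] [0.849 0.049 0.098] toprect [0.839 0.029] [0.029 0.022] 89.8 zt 0.094
```

View pics/c0.png

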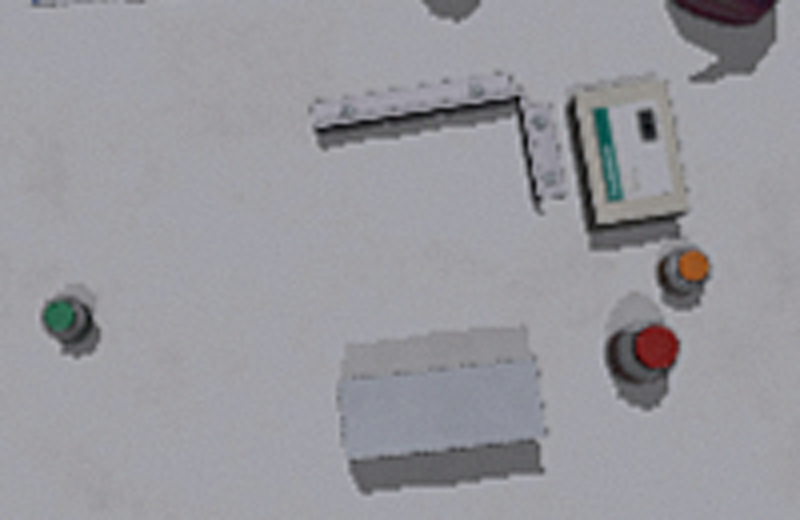

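The enlarged view shows the stop's inner corner at crop (520,97), with the short wall running down to (538,210). The upright carton's top face spans (340,375)–(545,440). The way to the stop is clear.

```bash
cat >> h.py <<'E'
def rect(w,x0,x1,y0,y1,z0,z1):
    w=w.reshape(-1,3); p=w[(w[:,0]>x0)&(w[:,0]<x1)&(w[:,1]>y0)&(w[:,1]<y1)&(w[:,2]>z0)&(w[:,2]<z1)]
    b=cv2.boxPoints(cv2.minAreaRect(p[:,:2].astype(np.float32)))
    e=b[1]-b[0],b[2]-b[1]; e=max(e,key=lambda v:np.hypot(*v)); e=e*np.sign(e[1])
    return b, np.degrees(np.arctan2(-e[0],e[1])), p
E
python3 - <<'E'
from h import *
for n in("top","scene"):
    w=np.load(n+"0.npy")
    b,a,p=rect(w,.5,.57,-.03,.12,.078,.1); print(n,"carton",b.mean(0).round(4),a.round(2),b.round(3).tolist())
    b,a,p=rect(w,.66,.76,-.04,.13,.02,.05); 
    np.savetxt(n+"_stop.txt",p,fmt="%.4f")
    L=p[(p[:,1]>.0)]; S=p[p[:,0]<.72]; S=S[S[:,1]<.0]
    for q,nm in((L,"long"),(S,"short")):
        b=cv2.boxPoints(cv2.minAreaRect(q[:,:2].astype(np.float32)))
        print(nm,len(q),b.round(4).tolist(),q.min(0).round(3),q.max(0).round(3))
        vx,vy,x,y=cv2.fitLine(q[:,:2].astype(np.float32),cv2.DIST_HUBER,0,.001,.001).ravel(); print("line ang",np.degrees(np.arctan2(vy,vx)),x,y)
E
```

```text
top carton [0.5331 0.046 ] 4.77 [[0.503000020980835, 0.10599999874830246], [0.5130000114440918, -0.017999999225139618], [0.5630000233650208, -0.014000000432133675], [0.5529999732971191, 0.10999999940395355]]
long 99 [[0.7245000004768372, 0.12110000103712082], [0.7401000261306763, 0.0012000000569969416], [0.745199978351593, 0.0017999999690800905], [0.7296000123023987, 0.121799997985363]] [0.726 0.002 0.021] [0.744 0.121 0.033]
line ang -82.99165 0.73436344 0.05905273
short 32 [[0.6740000247955322, -0.026499999687075615], [0.6744999885559082, -0.03060000017285347], [0.7182000279426575, -0.024299999698996544], [0.7175999879837036, -0.02019999921321869]] [ 0.674 -0.028  0.02 ] [ 0.718 -0.021  0.032]
line ang 6.730755 0.70116645 -0.024148904
scene carton [0.532  0.0465] 5.94 [[0.49900001287460327, 0.1080000028014183], [0.5130000114440918, -0.019999999552965164], [0.5649999976158142, -0.014999999664723873], [0.5509999990463257, 0.11299999803304672]]
long 150 [[0.7225000262260437, 0.12060000002384186], [0.738099992275238, 0.0005000000237487257], [0.7458000183105469, 0.001500000013038516], [0.7301999926567078, 0.12160000205039978]] [0.725 0.001 0.02 ] [0.744 0.121 0.033]
line ang -82.42798 0.73408556 0.05567274
short 61 [[0.671999990940094, -0.02500000037252903], [0.6725000143051147, -0.03099999949336052], [0.7197999954223633, -0.026599999517202377], [0.7192999720573425, -0.020500000566244125]] [ 0.672 -0.031  0.02 ] [ 0.72  -0.022  0.032]
line ang 6.6151667 0.6978503 -0.0259035
```

Request:
step_arm:
  increments: [-0.05,-0.03,0,-3,0.6,-0.1,-0.06,0,-6,0.6,-0.15,-0.085,0,-9,0.6,-0.2,-0.115,0,-12,0.6,-0.25,-0.145,0,-15,0.6,-0.285,-0.205,0,-18,0.6,-0.318,-0.265,0,-21,0.6,-0.35,-0.325,0,-24,0.6,-0.383,-0.385,0,-26.7,0.6,-0.4165,-0.4453,0,-26.7,0.6]

```text
time_s: 1.35
position: [0.458, 0.0684, 0.2451]
ee_rot: [-0.048, 0.999, 0.0, 0.0]
ft_force: [1.2, 0.1, 0.0]
gripper_width: 0.598
grip_force: 0.0
```

Request:
step_arm:
  increments: [0,0,0,0,0.6,0,0,0,0,0.6,0,0,0,0,0.6]

```text
time_s: 1.72
position: [0.4579, 0.0722, 0.2451]
ee_rot: [-0.049, 0.999, 0.0, -0.0]
ft_force: [0.1, -0.2, 0.5]
gripper_width: 0.598
grip_force: 0.0
```

Run:
```python
from h import *
s=r.read_state(); print(s["time_s"],s["position"],R.from_quat(s["ee_rot"]).as_matrix().round(4),s["ft_force"],s["q"],s["gripper_width"])
```

```text
1.725 [0.45794941 0.07216789 0.24508476] [[-9.952e-01 -9.800e-02 -4.000e-04]
 [-9.800e-02  9.952e-01 -0.000e+00]
 [ 4.000e-04  0.000e+00 -1.000e+00]] [ 0.08181661 -0.24654487  0.47713074] [-0.55829688 -0.09143202  0.32617289  1.90167126  0.03006199  1.32710529
  1.42830725] 0.5975385190636002
```

Request:
step_arm:
  increments: [-0.002,-0.0325,0.05,0,0.6,-0.002,-0.0325,0.1,0,0.6,-0.002,-0.0325,0.14,0,0.6,-0.002,-0.0325,0.163,0,0.6,-0.002,-0.0325,0.163,0,0.6,-0.012,-0.0325,0.163,0,0.6,-0.022,-0.0325,0.163,0,0.6,-0.032,-0.0325,0.163,0,0.6,-0.04,-0.0325,0.163,0,0.6]

```text
time_s: 2.85
position: [0.5021, 0.0421, 0.0827]
ee_rot: [-0.048, 0.999, 0.0, 0.0]
ft_force: [-1.0, 0.6, -0.3]
gripper_width: 0.598
grip_force: 0.4
```

Run:
```python
from h import *
s=r.read_state(); print(s["time_s"],s["position"],s["ft_force"])
im,w=cloud("scene"); cv2.imwrite("pics/s1.png",cv2.resize(im[160:320,220:420,::-1],None,fx=3,fy=3))
b,a,p=rect(w,.49,.6,-.03,.12,.075,.092); print(b.mean(0),a,b.round(3).tolist())
```

```text
2.85 [0.50214904 0.0420561  0.0827366 ] [-0.99886578  0.6024892  -0.31296602]
[0.5264417  0.04118305] 7.1053014 [[0.4830000102519989, 0.09700000286102295], [0.49799999594688416, -0.023000000044703484], [0.5699999928474426, -0.014000000432133675], [0.5550000071525574, 0.10599999874830246]]
```

View pics/s1.png

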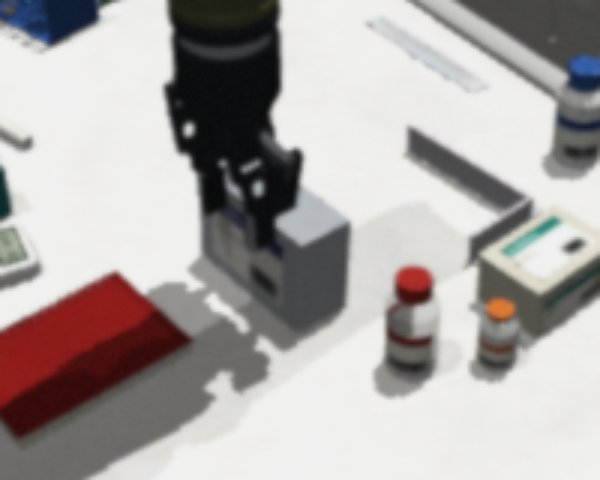

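The picture shows both fingers against the upper lid face, with the visible tip at about (258,245), a little below the top edge. The carton is still upright.

Request:
step_arm:
  increments: [-0.006,0,-0.005,0,0.6,-0.012,0,-0.006,0,0.6,-0.018,0,-0.008,0,0.6,-0.024,0,-0.01,0,0.6]

```text
time_s: 3.4
position: [0.5255, 0.0443, 0.0925]
ee_rot: [-0.048, 0.999, 0.0, 0.0]
ft_force: [1.0, 0.1, -0.8]
gripper_width: 0.598
grip_force: 0.1
```

Run:
```python
from h import *
im,w=cloud("scene"); cv2.imwrite("pics/s2.png",cv2.resize(im[160:320,220:420,::-1],None,fx=3,fy=3))
```

```text
(no output)
```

View pics/s2.png

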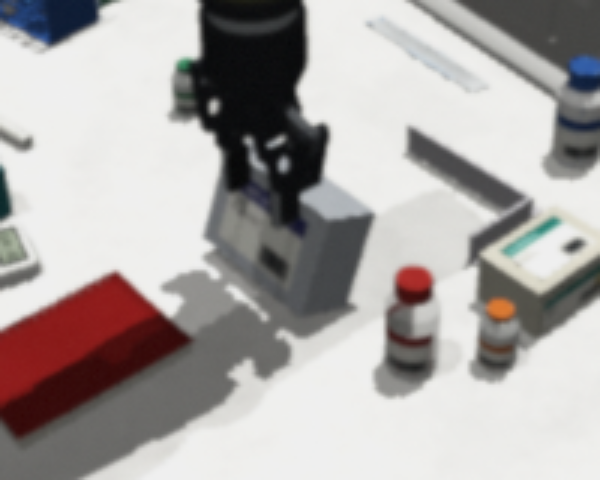

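The carton is leaning about 15–20° away on its far lower edge without sliding. I'll carry on past the balance point.

Request:
step_arm:
  increments: [-0.007,0,-0.002,0,0.6,-0.014,0,-0.004,0,0.6,-0.021,0,-0.004,0,0.6,-0.028,0,-0.004,0,0.6,-0.034,0,-0.004,0,0.6,-0.034,0,-0.004,0,0.6,-0.02,0,-0.004,0,0.6,0.03,0,-0.004,0,0.6,0.08,0,-0.004,0,0.6,0.08,0,-0.004,0,0.6]

```text
time_s: 4.7
position: [0.4402, 0.0363, 0.0952]
ee_rot: [-0.048, 0.999, 0.001, -0.002]
ft_force: [0.6, -0.3, 0.2]
gripper_width: 0.601
grip_force: 0.0
```

Run:
```python
from h import *
im,w=cloud("scene"); cv2.imwrite("pics/s3.png",cv2.resize(im[160:320,220:420,::-1],None,fx=3,fy=3))
b,a,p=rect(w,.52,.68,-.06,.13,.043,.055); print(b.mean(0),a,b.round(3).tolist())
im,w=cloud("top")
b,a,p=rect(w,.52,.68,-.06,.13,.043,.055); print(b.mean(0),a,b.round(3).tolist())
s=r.read_state(); print(s["time_s"],s["position"],R.from_quat(s["ee_rot"]).as_matrix().round(4).tolist(),s["ft_force"])
```

```text
[0.60118514 0.05302911] 5.5337086 [[0.5509999990463257, 0.11299999803304672], [0.5640000104904175, -0.01600000075995922], [0.6510000228881836, -0.007000000216066837], [0.6389999985694885, 0.12200000137090683]]
[0.609153   0.02351361] 12.488287 [[0.5410000085830688, 0.10599999874830246], [0.5820000171661377, -0.07999999821186066], [0.6779999732971191, -0.05900000035762787], [0.6359999775886536, 0.12700000405311584]]
4.8 [0.44493844 0.03677943 0.09668419] [[-0.9954, -0.0954, 0.0012], [-0.0954, 0.9954, 0.0012], [-0.0013, 0.0011, -1.0]] [0.94914291 0.51623703 0.61897829]
```

View pics/s3.png

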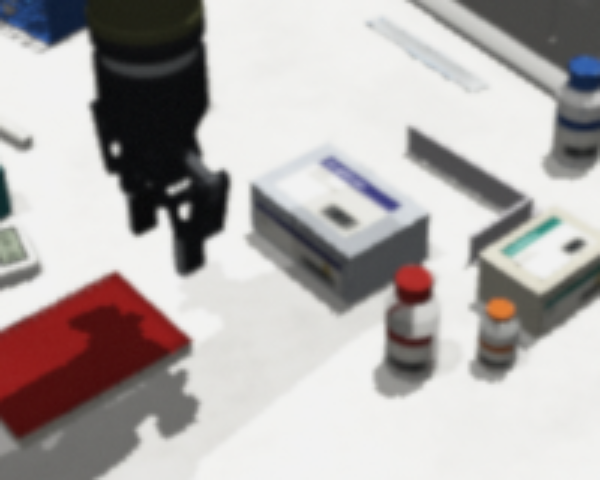

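The carton lies flat, lid up, with its top face from (252,185) to (430,215) in the crop. It is at (0.601, 0.053) with yaw 5.5°. Next is the push forward with the fingers spread.

Request:
step_arm:
  increments: [-0.035,0,0.02,-1,0.8,-0.06,-0.001,0.05,-1.7,0.8,-0.075,-0.001,0.066,-1.7,0.8,-0.083,-0.001,0.067,-1.7,0.8,-0.093,-0.0005,0.067,-1.7,0.8,-0.103,0,0.067,-1.7,0.8,-0.113,0,0.067,-1.7,0.8,-0.123,0.0005,0.067,-1.7,0.8,-0.133,0.001,0.067,-1.7,0.8,-0.143,0.001,0.067,-1.7,0.8]

```text
time_s: 6.05
position: [0.5883, 0.0514, 0.0294]
ee_rot: [-0.062, 0.998, 0.0, 0.0]
ft_force: [-1.1, -0.5, 0.2]
gripper_width: 0.804
grip_force: 0.4
```

Run:
```python
from h import *
im,w=cloud("scene")
b,a,p=rect(w,.57,.76,-.035,.14,.046,.055); print(b.mean(0),a,b.round(3).tolist())
s=r.read_state(); print(s["time_s"],s["position"],R.from_quat(s["ee_rot"]).as_matrix().round(4).tolist(),s["ft_force"])
```

```text
[0.6307759 0.0539405] 6.91277 [[0.5690000057220459, 0.10700000077486038], [0.5839999914169312, -0.012000000104308128], [0.6919999718666077, 0.0010000000474974513], [0.6779999732971191, 0.11999999731779099]]
6.1 [0.58982602 0.05154527 0.02957655] [[-0.9922, -0.1248, 0.0022], [-0.1248, 0.9922, 0.0001], [-0.0022, -0.0002, -1.0]] [ 0.8542449  -0.4888404   0.52698537]
```

Request:
step_arm:
  increments: [-0.01,0,0,0,0.8,-0.02,0,0,0,0.8,-0.03,0,0,0,0.8,-0.038,0,0,0,0.8,-0.042,0,0,0,0.8,-0.044,0,0,0,0.8]

```text
time_s: 6.85
position: [0.6314, 0.0567, 0.0293]
ee_rot: [-0.062, 0.998, 0.0, -0.0]
ft_force: [-0.9, 0.0, 0.6]
gripper_width: 0.797
grip_force: 0.5
```

Request:
step_arm:
  increments: [-0.002,0,0,0,0.8,-0.003,0,0,0,0.8]

```text
time_s: 7.1
position: [0.6343, 0.0571, 0.0293]
ee_rot: [-0.062, 0.998, 0.0, -0.0]
ft_force: [-1.3, 1.5, -0.6]
gripper_width: 0.802
grip_force: 0.3
```

Run:
```python
from h import *
im,w=cloud("scene"); cv2.imwrite("pics/s4.png",cv2.resize(im[160:320,220:460,::-1],None,fx=3,fy=3))
for z in (.044,.047):
    b,a,p=rect(w,.63,.77,-.035,.14,z,.055); print(b.mean(0),a,b.round(3).tolist())
s=r.read_state(); print(s["time_s"],s["position"],R.from_quat(s["ee_rot"]).as_matrix().round(4).tolist(),s["ft_force"])
```

```text
[0.68330437 0.0544412 ] 1.2491461 [[0.6299999952316284, 0.11100000143051147], [0.6330000162124634, -0.004999999888241291], [0.7360000014305115, -0.0020000000949949026], [0.734000027179718, 0.11299999803304672]]
[0.68330395 0.05445388] 1.2763057 [[0.6299999952316284, 0.11100000143051147], [0.6330000162124634, -0.004999999888241291], [0.7360000014305115, -0.0020000000949949026], [0.734000027179718, 0.11299999803304672]]
7.15 [0.63440827 0.05709623 0.02933712] [[-0.9922, -0.1246, 0.0002], [-0.1246, 0.9922, 0.0001], [-0.0002, 0.0, -1.0]] [ 0.32539317  0.08428364 -0.560718  ]
```

View pics/s4.png

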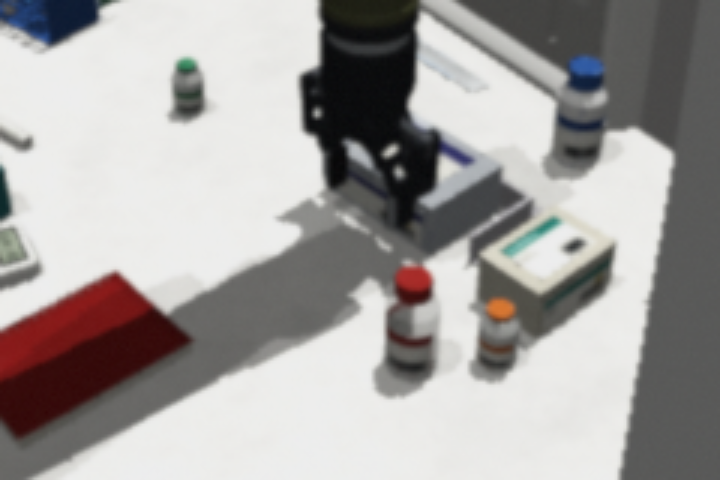

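Request:
step_arm:
  increments: [-0.002,0,0,0,0.8,-0.003,0,0,0,0.8,-0.003,0,0,0,0.8]

```text
time_s: 7.52
position: [0.6365, 0.0574, 0.0293]
ee_rot: [-0.062, 0.998, 0.0, -0.001]
ft_force: [-5.3, -0.9, 3.8]
gripper_width: 0.796
grip_force: 2.3
```

Request:
step_arm:
  increments: [0.02,0,0,0,0.8,0.04,0,-0.03,0,0.8,0.04,0,-0.08,0,0.4,0.03,0.03,-0.1,0,0,-0.01,0.06,-0.1,0,0,-0.03,0.092,-0.1,0,0,-0.051,0.092,-0.07,0,0,-0.051,0.092,-0.03,0,0,-0.051,0.092,0,0,0,-0.051,0.092,0,0,0]

```text
time_s: 8.78
position: [0.6747, 0.1548, 0.0264]
ee_rot: [-0.062, 0.998, -0.001, -0.002]
ft_force: [-0.5, 0.4, 0.2]
gripper_width: -0.0
grip_force: 0.0
```

Run:
```python
from h import *
im,w=cloud("scene"); cv2.imwrite("pics/s5.png",cv2.resize(im[160:320,220:460,::-1],None,fx=3,fy=3))
b,a,p=rect(w,.63,.77,-.035,.13,.044,.055); print(b.mean(0),a,b.round(3).tolist())
s=r.read_state(); print(s["time_s"],s["position"],R.from_quat(s["ee_rot"]).as_matrix().round(4).tolist(),s["ft_force"])
```

```text
[0.6890068 0.0648834] 7.22262 [[0.6370000243186951, 0.12300000339746475], [0.652999997138977, -0.004000000189989805], [0.7409999966621399, 0.007000000216066837], [0.7250000238418579, 0.1340000033378601]]
8.825 [0.67629338 0.15508341 0.02871911] [[-0.9922, -0.1245, -0.0007], [-0.1245, 0.9922, -0.0004], [0.0007, -0.0003, -1.0]] [ 0.36791614 -0.43183537  1.05348886]
```

View pics/s5.png

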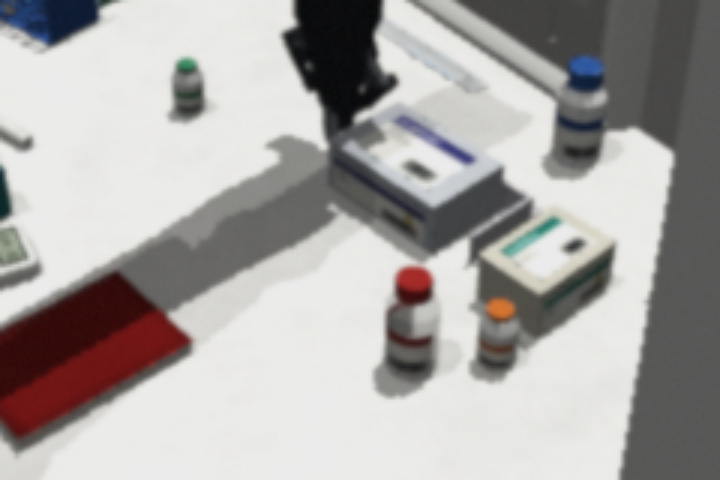

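The carton is flush with the long wall, and the closed fingers stand left of its left end at crop (335,130). About 25 mm remains to the short wall, so I'll push right.

Request:
step_arm:
  increments: [0,-0.008,0,0,0,0,-0.014,0,0,0,0,-0.02,0,0,0,0,-0.026,0,0,0,0,-0.031,0,0,0,0,-0.034,0,0,0,0,-0.035,0,0,0]

```text
time_s: 9.7
position: [0.6808, 0.1202, 0.0293]
ee_rot: [-0.062, 0.998, 0.0, -0.0]
ft_force: [-0.1, 0.3, 0.1]
gripper_width: -0.002
grip_force: 0.5
```

Request:
step_arm:
  increments: [0,-0.0015,0,0,0,0,-0.003,0,0,0,0,-0.003,0,0,0]

```text
time_s: 10.07
position: [0.6812, 0.1171, 0.0293]
ee_rot: [-0.062, 0.998, -0.0, -0.0]
ft_force: [1.1, 1.0, 1.4]
gripper_width: -0.002
grip_force: 0.1
```

Run:
```python
from h import *
im,w=cloud("scene")
b,a,p=rect(w,.63,.77,-.04,.098,.044,.055); print(b.mean(0),a,b.round(3).tolist())
s=r.read_state(); print(s["time_s"],s["position"],s["ft_force"])
```

```text
[0.69195527 0.03942133] 6.525297 [[0.6399999856948853, 0.09600000083446503], [0.6539999842643738, -0.027000000700354576], [0.7440000176429749, -0.017000000923871994], [0.7300000190734863, 0.10599999874830246]]
10.125 [0.68117506 0.11710964 0.02926924] [-0.57742693  1.2008155  -0.63919108]
```

Request:
step_arm:
  increments: [0,-0.0015,0,0,0,0,-0.003,0,0,0,0,-0.003,0,0,0]

```text
time_s: 10.5
position: [0.6814, 0.1153, 0.0293]
ee_rot: [-0.063, 0.998, 0.001, -0.0]
ft_force: [-0.4, 2.5, 0.5]
gripper_width: 0.0
grip_force: 1.5
```

Request:
step_arm:
  increments: [0,-0.002,0,0,0,0,-0.003,0,0,0,0,-0.003,0,0,0]

```text
time_s: 10.88
position: [0.6814, 0.1153, 0.0294]
ee_rot: [-0.064, 0.998, 0.002, -0.0]
ft_force: [-1.4, 7.1, 0.5]
gripper_width: 0.0
grip_force: 3.6
```

Request:
step_arm:
  increments: [0,0.02,0,0,0,0,0.025,-0.04,0,0,0.02,0.02,-0.09,0,0.3,0.06,0,-0.1,0,0.8,0.09,-0.04,-0.1,0,0.8,0.09,-0.072,-0.09,0,0.8,0.09,-0.072,-0.05,0,0.8,0.09,-0.072,-0.01,0,0.8,0.09,-0.072,0,0,0.8,0.09,-0.072,0,0,0.8]

```text
time_s: 12.12
position: [0.6016, 0.0287, 0.0294]
ee_rot: [-0.062, 0.998, -0.0, -0.0]
ft_force: [-1.1, -0.3, 1.4]
gripper_width: 0.799
grip_force: 0.0
```

Run:
```python
from h import *
for n in("scene","top"):
    im,w=cloud(n)
    b,a,p=rect(w,.63,.77,-.04,.13,.044,.055); print(b.mean(0),a,b.round(3).tolist())
s=r.read_state(); print(s["time_s"],s["position"],s["ee_rot"],s["ft_force"],s["gripper_width"])
```

```text
[0.6912421  0.03914843] 6.539962 [[0.640999972820282, 0.09700000286102295], [0.6549999713897705, -0.028999999165534973], [0.7419999837875366, -0.01899999938905239], [0.7269999980926514, 0.10700000077486038]]
[0.69172317 0.03927991] 7.428911 [[0.640999972820282, 0.09600000083446503], [0.6579999923706055, -0.02800000086426735], [0.7419999837875366, -0.017000000923871994], [0.7260000109672546, 0.10700000077486038]]
12.225 [0.6029216  0.02881176 0.03097326] [-6.24412631e-02  9.98047727e-01 -4.08344808e-05  1.34972668e-03] [-0.71781765  0.48104647  0.29419273] 0.797664477662366
```

Request:
step_arm:
  increments: [-0.012,0,0,0,0.8,-0.024,0,0,0,0.8,-0.032,0,0,0,0.8,-0.036,0,0,0,0.8,-0.038,0,0,0,0.8,-0.04,0,0,0,0.8,-0.04,0,0,0,0.8]

```text
time_s: 13.1
position: [0.6396, 0.0335, 0.029]
ee_rot: [-0.063, 0.998, 0.0, -0.002]
ft_force: [-5.3, 0.1, 2.5]
gripper_width: 0.799
grip_force: 2.4
```

Request:
step_arm:
  increments: [0.02,0,0,0,0.8,0.06,0,0,0,0.8,0.1,0,-0.03,0,0.8,0.15,0,-0.08,0,0.8,0.16,0,-0.14,0,0.8,0.16,0,-0.16,0,0.8,0.16,0,-0.16,0,0.8]

```text
time_s: 13.98
position: [0.484, 0.014, 0.1919]
ee_rot: [-0.062, 0.998, 0.001, 0.003]
ft_force: [-0.5, 0.5, -0.1]
gripper_width: 0.801
grip_force: 0.0
```

Run:
```python
from h import *
for n in("scene","top"):
    im,w=cloud(n)
    b,a,p=rect(w,.63,.77,-.04,.13,.044,.055); print(b.mean(0),a,b.round(3).tolist())
    if n=="top": cv2.imwrite("pics/t6.png",cv2.resize(im[140:270,240:440,::-1],None,fx=4,fy=4,interpolation=cv2.INTER_CUBIC))
s=r.read_state(); print(s["time_s"],s["position"])
```

```text
[0.69183785 0.03926826] 6.829203 [[0.640999972820282, 0.09700000286102295], [0.656000018119812, -0.028999999165534973], [0.7429999709129333, -0.01899999938905239], [0.7279999852180481, 0.1080000028014183]]
[0.6928028  0.03917018] 7.4202933 [[0.6420000195503235, 0.09600000083446503], [0.6579999923706055, -0.02800000086426735], [0.7440000176429749, -0.017000000923871994], [0.7269999980926514, 0.10700000077486038]]
14.075 [0.48226778 0.01382693 0.18881024]
```

View pics/t6.png

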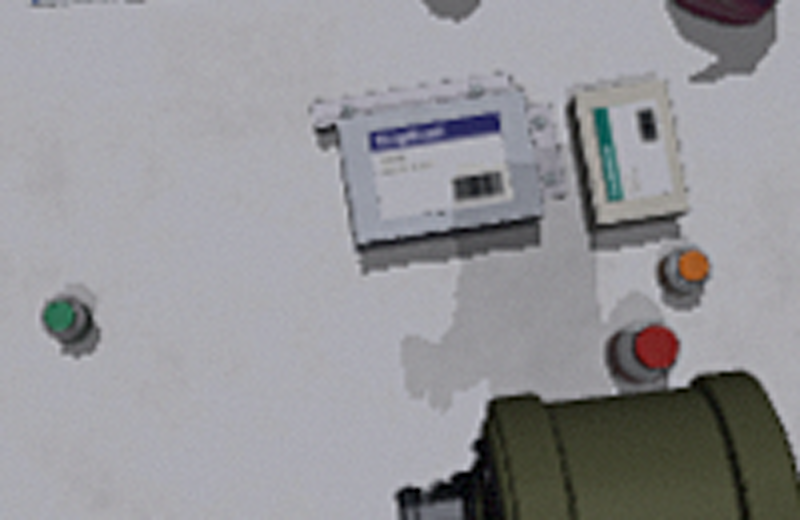

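The carton sits flush in both walls, its lid from (340,125) to (540,215). The bystanders are unmoved and the arm is clear.

```bash
python3 -c "
from plant import r
print(r.close_job())"
```

```text
the job is handed in; nothing more can be done
None
```

The carton was tipped over flat with its lid on top and pushed snugly into the corner stop against both walls; the bystanders look unmoved, and the job was handed in at about 14 s (no verdict was returned).

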